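# Hold the carved moulding up to the bench lamp

### The job

First swing the bench lamp round by its orange stem until its head is straight above the carved rosette of the moulding in the cradle, and let go of the lamp. Then grip the moulding by its rail, lift it straight up about 7 cm clear of its rests, and finish while still holding it there level and motionless under the lamp. Leave the chisel, gouge, hammer and jar where they lie.

Things in the scene. Friction and masses are not known exactly. Their poses are not given: they have to be found in the camera images.
- lamp: Bench lamp, fixed to the bench: dark round foot 110 mm across and 18 mm high, steel post 22 mm across and 250 mm high. Origin: centre of the foot's underside, on the bench. z up; at joint value 0 the boom points along -x.
- lamp_pivot (a point): On the vertical swivel axis of the lamp (the middle of its post), 270 mm above the bench.
- boom (a joint): Swivel angle in rad (-0.6 to 1.6) of the horizontal boom about the vertical post. At 0 the boom points along the lamp's -x; a growing value turns it clockwise seen from above. It starts swung away at 0.65 to 1.2. The swivel is stiff: it needs about 2 to 3 N at the stem and stays where it is left.
- lamp_stem (a point): Middle of the grip of the orange upright stem on top of the lamp's head, 270 mm above the bench. The round stem is 16 mm across and 50 mm tall, from 245 to 295 mm above the bench, on the axis of the head, 240 mm from the post's axis.
- lamp_head (a point): Centre of the underside of the lamp's head, 200 mm above the bench. The head is a green cone, 76 mm across here and 44 mm at its top, 245 mm above the bench. The boom, 14 mm thick, joins it from the side at 230 mm; beyond the post it carries a black counterweight out to 70 mm.
- cradle: Fixed plywood base, 290 x 90 x 8 mm, with two dark, blue-padded rests whose tops are 45 mm above the bench. Origin: on the bench below the rosette's usual place; x runs along the moulding, away from the rosette. The rests stand at x = 55 and 255 mm, each 24 mm long in x and 54 mm wide in y, with side lips 8 mm high that leave 3 mm beside the rail. Between the rests there is nothing above the base.
- moulding: Loose carved wooden moulding lying level on the rests, 180 to 370 g. One end is a square block 54 x 54 x 28 mm with a carved rosette; from it a straight rail 36 mm wide (y) and 22 mm high runs along +x from x = 27 to 357 mm. Origin: the underside below the rosette's centre, 45 mm above the bench while in the cradle; z up.
- rosette (a point): Centre of the rosette, on the top of the block, 28 mm above the moulding's underside.
- balance (a point): Centre of mass of the moulding, in the rail 146 mm from the rosette's centre and 11 mm above the underside: gripped here across the rail's 36 mm width it stays level.
- chisel: Loose red-handled chisel, 225 mm long, 30 mm wide, lying beside the cradle on its far side. Origin: on the bench, below the front end of the handle; x towards the blade.
- gouge: Loose yellow-handled gouge, 225 mm long, 26 mm wide, lying beside the cradle on the robot's side. Origin: on the bench, below the front end of the handle; x towards the blade.
- hammer: Loose hammer lying beyond the plain end of the moulding. Origin: its underside, x along the handle towards the head.
- jar: Loose glue jar with white cap, 56 mm across, 85 mm high, near the rosette on the robot's side. Origin: centre of its underside.

How it is judged:
On the way, in this order (a step that is already met when the one before it is completed fails the run):
1. the lamp's head stands above the rosette and is let go, the moulding still in its cradle (horizontal distance between lamp_head and rosette below 0.035 m and velocity of joint boom between -0.05 and 0.05 rad/s and contact force between the fingers and lamp below 0.1 N and distance of moulding from where it was at the start of the episode below 0.015 m), for 0.3 s.
2. the moulding is lifted clear of its rests by the gripper (height (world z) of moulding above 0.07 m and contact force between moulding and cradle below 0.05 N and contact force between the fingers and moulding above 1 N), for 0.2 s.
At the end, for the whole second after the job is handed in: The gripper holds the moulding, underside 85 to 150 mm above the bench (40 to 105 mm above the rests), level within 4 degrees, motionless, touching neither cradle nor lamp; the lamp is let go and still, its head within 45 mm (35 mm before the lift) of straight above the rosette (height (world z) of moulding between 0.085 and 0.15 m and angle between moulding's own z axis and vertical below 0.07 rad and height (world z) of balance above 0.09 m and linear speed of moulding below 0.03 m/s and angular speed of moulding below 0.12 rad/s and contact force between the fingers and moulding above 1 N and contact force between moulding and cradle below 0.05 N and contact force between moulding and lamp below 0.05 N and horizontal distance between lamp_head and rosette below 0.045 m and velocity of joint boom between -0.05 and 0.05 rad/s and contact force between the fingers and lamp below 0.1 N); the arm keeps its last pose, push and grip.
It fails at once if the red-handled chisel is disturbed (moved over 30 mm) (distance of chisel from where it was at the start of the episode above 0.03 m).
It fails at once if the yellow-handled gouge is disturbed (moved over 30 mm) (distance of gouge from where it was at the start of the episode above 0.03 m).
It fails at once if the hammer is disturbed (moved over 30 mm) (distance of hammer from where it was at the start of the episode above 0.03 m).
It fails at once if the glue jar is disturbed (moved over 30 mm) (distance of jar from where it was at the start of the episode above 0.03 m).
It also fails if it takes over 51 s, if anything falls off the work surface, if the arm or the gripper's body presses on something with over 40 N, if the wrist force passes 120 N, or if a joint passes its speed limit or range.

### The arm

A 6-joint arm with a two-finger parallel gripper is mounted at the origin on the work surface. World frame = base frame: x ahead of the robot, y to its left, z up, the work surface at z = 0. Lengths are in m, angles in rad, forces in N, time in s.
With the tool pointing down it reaches from about 0.3 to 0.85 m from the base axis. Payload 5.4 kg.
Tool frame: the origin (TCP) lies on the centre line of the jaws, within the pads' length; the fingertips stand 22 mm ahead of it and the grasp point (between the pads) lies 3 mm ahead of it; z points along the fingers, y is the line along which they close (so a half turn about z gives the same grasp; the last joint's range is limited). The gripper opens to 85 mm and grips with 20 to 120 N. Pads are 22 mm wide; open, the fingers measure 114 mm over their backs; the gripper's body (76 mm by 85 mm) begins 54 mm behind the grasp point. The pads swing forward as they close: fully open they stand 13 mm farther back than shut.
Start: joints at [-1.531, 0.158, 1.597, -0, 1.386, -0.21], TCP at [0.142, -0.557, 0.253] pointing down, gripper open.
Joint ranges: [-2.91, 2.91], [-0.94, 2.29], [0.18, 2.7], [-1.29, 4.43], [0.17, 2.64], [-3, 3]. Speed limits (rad/s): [2.57, 2.57, 3.14, 3.14, 3.14, 3.14].

### API

Orientations are given as a unit quaternion [x, y, z, w].
In Python, from bench import manip gives the robot as it stands. Calls block until the motion is done:
- manip.reach(position, orientation): joint-space move of the TCP to a pose.
- manip.move_linear(position, ori=None, speed=0.15, contact_N=None): straight line of the TCP; ori=None keeps the orientation; speed is the mean speed in m/s. With contact_N (N) it stops when the force on the tool has changed by that much, and returns True; else False.
- manip.goto_joints(angles): joint-space move.
- manip.let_go() and manip.close(): open the fingers fully, or close them until they stop; the grip force is fixed at half the most.
- manip.sleep(seconds).
- manip.ik(position, orientation): joint angles nearest the present ones, or None.
- manip.grab_frame(name): name is "side" or "top" or "wrist"; returns the picture (384x512x3 uint8, red, green, blue); there is no depth.
- manip.calibration(name): a dict with "fx", "fy", "cx", "cy" (pixels), "rvec" (rotation vector, rad) and "tvec" (3), from world to camera coordinates, as OpenCV has them. Camera axes: x right, y down, z forward; pixel columns grow to the right and rows downward; lengths in m; the calibration is good to about 2 mm. A picture is of the moment at which its call begins: read the wrist's pose just before it. calibration takes no time and is no camera call; for the wrist camera it gives the pose at the moment of the call.
A pose or a line that the arm cannot do raises manip.PlanningError and nothing moves.
- manip.finish_job(): hands the job in; it is judged then, once.
Trained networks look in the newest picture that a camera, given by its name, has taken for a name from the list of things; names that differ only in an ending like _2 or _b are one class to them, and where a whole thing is asked for, a point or a joint stands for the part that bears it (a point fixed in the world has none). Each returns a list of dicts, best first, with "p" (0 to 1); they miss things now and then, are a little off and sometimes report something else, mostly with a low value. They report only what shows in the picture. A call takes as long as a camera call.
- manip.recognise(camera, target): "box" ([centre column, centre row, width, height] as shares, 0 to 1, of the picture: columns of its width, rows of its height, round what is visible of it).
Readings, each from a call of its own:
- manip.get_time(): time.
- manip.get_q(): joint angles.
- manip.get_qd(): joint speeds.
- manip.get_joint_efforts(): joint torques, N m.
- manip.get_position(): TCP position.
- manip.get_eef_rot(): TCP orientation.
- manip.get_force(): force on the tool from outside, world axes, zero at the start.
- manip.get_wrist_torque(): the same for the moment, N m.
- manip.get_opening(): finger opening in m.
- manip.get_grasp_force(): force on a finger pad.
Only numpy, scipy, OpenCV 4.12 (cv2) and the standard library are available. Lean on these libraries where they do the work, as an engineer would, in place of code of your own. Each camera call takes 0.05 s, during which the arm holds its last target. There are 200 camera calls.

## Working session

There is one attempt and no reset: what is moved stays moved. The work goes in short steps, each a Python script; the robot and the scene stay as the last script left them, time stands still between calls to the robot, and variables do not carry over. Pictures are saved under pics/ and viewed, at most 10 in all, crops included, and the job is handed in when it is done.

```bash
mkdir -p pics; ls; cat > h.py <<'E'
import numpy as np, cv2
from bench import manip
def cal(n):
    c=manip.calibration(n); K=np.array([[c['fx'],0,c['cx']],[0,c['fy'],c['cy']],[0,0,1.]])
    R=cv2.Rodrigues(np.array(c['rvec'],float))[0]; return K,R,np.array(c['tvec'],float).ravel()
def pix2z(n,uv,z,c=None):
    K,R,t=c or cal(n); o=-R.T@t; d=R.T@np.linalg.solve(K,[uv[0],uv[1],1.]); return o+d*(z-o[2])/d[2]
def proj(n,P,c=None):
    K,R,t=c or cal(n); p=K@(R@np.asarray(P,float)+t); return p[:2]/p[2]
def snap(n,f): 
    im=manip.grab_frame(n); cv2.imwrite('pics/'+f,im[:,:,::-1]); return im
E
python3 - <<'E'
from h import *
for n in ('top','side'):
    snap(n,n+'0.png'); K,R,t=cal(n); print(n,np.round(-R.T@t,3),np.round(R[2],2))
    for o in ['lamp','lamp_stem','lamp_head','lamp_pivot','cradle','moulding','rosette','balance','jar','hammer','chisel','gouge']:
        try: print(o,[(np.round(np.array(d['box'])*[512,384,512,384],1).tolist(),round(d['p'],2)) for d in manip.recognise(n,o)[:2]])
        except Exception as e: print(o,e)
E
```

```text
pics
top [ 0.483 -0.075  1.123] [ 0.05 -0.01 -1.  ]
lamp [([147.1, 161.9, 54.1, 146.3], 0.72)]
lamp_stem [([137.2, 161.2, 31.9, 146.2], 0.6)]
lamp_head [([135.7, 162.1, 30.8, 144.6], 0.57)]
lamp_pivot [([147.0, 161.4, 54.0, 152.2], 0.72)]
cradle [([255.3, 198.8, 98.7, 42.9], 0.81)]
moulding [([262.2, 196.1, 140.3, 34.3], 0.92)]
rosette [([259.4, 198.0, 140.7, 32.4], 0.57)]
balance [([260.5, 196.8, 138.2, 34.8], 0.57)]
jar [([177.7, 251.4, 20.4, 25.1], 0.65)]
hammer [([371.3, 171.6, 33.2, 87.2], 0.91)]
chisel [([257.7, 143.4, 77.2, 30.8], 0.59)]
gouge [([289.6, 242.8, 76.0, 24.5], 0.76)]
side [0.33  0.593 1.014] [ 0.19 -0.63 -0.76]
lamp [([202.8, 281.3, 130.3, 66.0], 0.86)]
lamp_stem [([204.2, 273.7, 127.8, 48.6], 0.93), ([262.0, 223.9, 27.6, 89.4], 0.59)]
lamp_head [([203.7, 272.6, 133.4, 53.5], 0.97)]
lamp_pivot [([204.0, 278.4, 136.5, 67.5], 0.55), ([218.4, 222.5, 14.2, 54.2], 0.54)]
cradle [([261.6, 234.8, 34.6, 70.0], 0.97), ([203.7, 280.9, 131.7, 64.0], 0.51)]
moulding [([258.7, 224.8, 29.9, 91.3], 0.82)]
rosette [([258.2, 223.9, 28.6, 88.3], 0.71), ([204.5, 280.5, 131.3, 66.6], 0.29)]
balance [([261.3, 223.9, 28.1, 88.3], 0.7)]
jar [([290.5, 295.2, 18.3, 25.6], 0.74)]
hammer [([267.5, 160.4, 59.9, 21.6], 0.92)]
chisel [([219.7, 220.8, 12.6, 53.2], 0.72)]
gouge [([303.0, 220.0, 9.7, 57.1], 0.57)]
```

```bash
python3 - <<'E'
import cv2
a=cv2.imread('pics/top0.png');b=cv2.imread('pics/side0.png')
cv2.imwrite('pics/top0c.png',cv2.resize(a[70:280,100:400],None,fx=2.6,fy=2.6,interpolation=3))
cv2.imwrite('pics/side0c.png',cv2.resize(b[130:330,120:340],None,fx=2.9,fy=2.9,interpolation=3))
E
```

```text
(no output)
```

View pics/top0c.png

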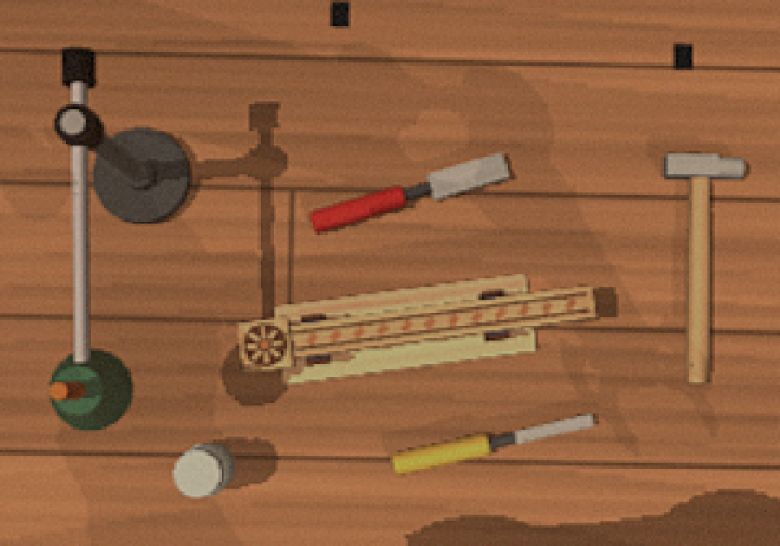

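View pics/side0c.png

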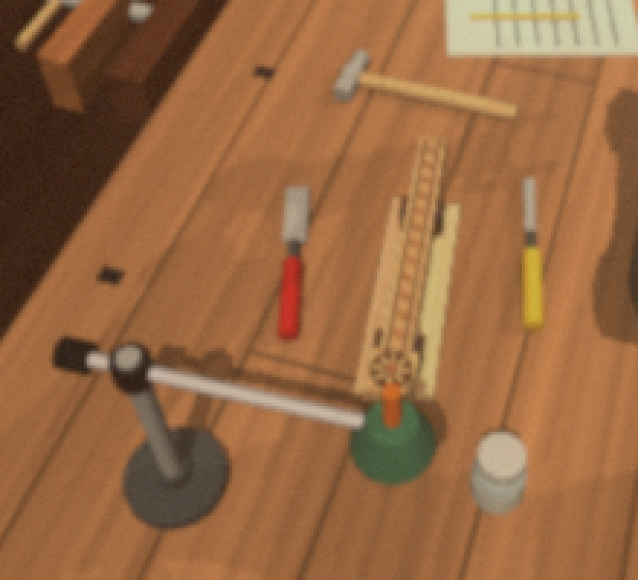

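The top view shows the post cap at about (128,116), the stem top at (123,220), the rosette at (202,203) and the rail end at (329,186). In the side view the stem top is at (255,265), the rosette at (255,258) and the post cap at (165,253). I'll convert these to world positions.

```bash
python3 - <<'E'
from h import *
T=lambda x,y:(x/2.6+100-.3,y/2.6+70-.3); S=lambda x,y:(x/2.9+120-.3,y/2.9+130-.3)
pr=lambda *a:print(*[np.round(x,4) if not isinstance(x,str) else x for x in a])
pr('foot',pix2z('top',T(142,176),.018),pix2z('side',S(177,477),.018))
pr('post cap',pix2z('top',T(72,121),.285),pix2z('side',S(131,355),.285))
pr('stemtop',pix2z('top',T(60,391),.295),pix2z('side',S(393,388),.295))
pr('head bottom rim',pix2z('top',T(92,390),.2),pix2z('side',S(393,440),.2))
pr('ros',pix2z('top',T(265,345),.073),pix2z('side',S(391,370),.073))
pr('end',pix2z('top',T(596,302),.067),pix2z('side',S(433,138),.067))
pr('jar',pix2z('top',T(200,474),.085),pix2z('side',S(502,450),.085))
for n,z in(('hammer',.02),('chisel',.02),('gouge',.02)):
    b=np.array({'hammer':[371.3,171.6],'chisel':[257.7,143.4],'gouge':[289.6,242.8]}[n]); pr(n,pix2z('top',b,z))
pr('gouge ends',pix2z('top',T(395,463),.02),pix2z('top',T(596,418),.01))
pr('chisel ends',pix2z('top',T(315,222),.02),pix2z('top',T(508,165),.01))
from scipy.spatial.transform import Rotation as Ro
print(Ro.from_quat(manip.get_eef_rot()).as_matrix().round(3), manip.get_force())
E
```

```text
foot [0.6992 0.2186 0.018 ] [0.6985 0.2226 0.018 ]
post cap [0.6932 0.2094 0.285 ] [0.6841 0.2343 0.285 ]
stemtop [0.4618 0.207  0.295 ] [0.4627 0.205  0.295 ]
head bottom rim [0.4609 0.2096 0.2   ] [0.4645 0.203  0.2   ]
ros [0.5098 0.0667 0.073 ] [0.5123 0.0651 0.073 ]
end [ 0.5642 -0.2876  0.067 ] [ 0.5666 -0.2839  0.067 ]
jar [0.373 0.129 0.085] [0.3762 0.1263 0.085 ]
hammer [ 0.6127 -0.4212  0.02  ]
chisel [ 0.6883 -0.0857  0.02  ]
gouge [ 0.3995 -0.1847  0.02  ]
gouge ends [ 0.3828 -0.0747  0.02  ] [ 0.4373 -0.3006  0.01  ]
chisel ends [0.6511 0.0216 0.02  ] [ 0.7235 -0.1963  0.01  ]
[[ 0.969  0.247  0.   ]
 [ 0.247 -0.969 -0.   ]
 [ 0.     0.    -1.   ]] [-0.73907512 -0.01721246 -0.01602687]
```

```bash
cat >> h.py <<'E'
from scipy.spatial.transform import Rotation as Ro
A=np.array([.699,.2205]); ros=np.array([.511,.066])
def down(psi): return Ro.from_matrix([[np.cos(psi),np.sin(psi),0],[np.sin(psi),-np.cos(psi),0],[0,0,-1]]).as_quat()
def onarc(a,r=.24): return A+r*np.array([-np.cos(a),-np.sin(a)])   # a = direction stem->post
E
python3 - <<'E'
from h import *
p=manip.get_position(); manip.move_linear([p[0],p[1],.36],speed=.2)
s=np.array([.4622,.206]); a0=np.arctan2(*(A-s)[::-1]); print('a0',a0)
manip.reach([*s,.36],down(a0)); print(manip.get_q(),manip.get_time())
snap('wrist','w1.png'); print(proj('wrist',[*s,.295]))
snap('top','t1.png')
E
```

```text
a0 0.0611567487724089
[ 1.78945734e-01 -7.29632223e-02  1.62762058e+00 -1.74012525e-04
  1.58697623e+00  1.68960080e+00] 4.8917
[250.8307592  219.77728671]
```

View pics/w1.png

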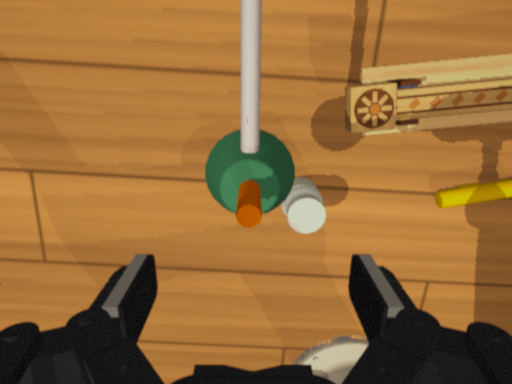

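The wrist view puts the stem top at (249,217) against a predicted (251,220), so the estimate holds. The rosette is at (375,108). Next I grip the stem and swing it along the arc.

```bash
python3 - <<'E'
from h import *
print('ros wrist',pix2z('wrist',(375,108),.073))
s=np.array([.4622,.206]); a0=.0612; r=np.linalg.norm(A-s)
a1=np.arctan2(*(A-ros)[::-1]); print(a0,a1,r)
print(manip.move_linear([*s,.276],speed=.1,contact_N=8))
manip.close(); print(manip.get_opening(),manip.get_force())
for a in np.linspace(a0,a1,7)[1:]:
    manip.move_linear([*onarc(a,r),.276],down(a),speed=.08)
    print(np.round(manip.get_force(),2),round(manip.get_opening(),4))
print(manip.get_position())
manip.let_go(); p=manip.get_position(); manip.move_linear([p[0],p[1],.37],speed=.15)
im=snap('wrist','w2.png');snap('top','t2.png'); print(manip.get_time(),proj('wrist',[*onarc(a1,r),.295]),proj('wrist',[*ros,.073]))
E
```

```text
ros wrist [0.51321677 0.06338202 0.073     ]
0.0612 0.6878980776963085 0.2372435246745419
False
0.0146135917532776 [-1.29499853  0.95773032  2.81550311]
[-2.01 -1.89  4.12] 0.0145
[-3.55 -3.89  4.91] 0.0144
[-4.23 -4.2   5.91] 0.0148
[-4.81 -4.46  5.81] 0.0145
[-6.26 -5.58  5.69] 0.0146
[-5.73 -6.67  5.19] 0.0146
[0.51535618 0.06848422 0.27630516]
10.9417 [252.50333792 212.47885081] [252.70219881 145.65417137]
```

View pics/t2.png

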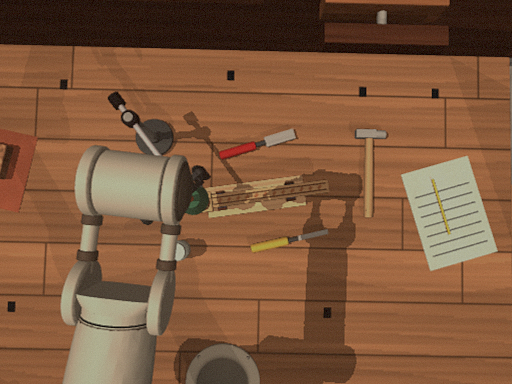

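View pics/w2.png

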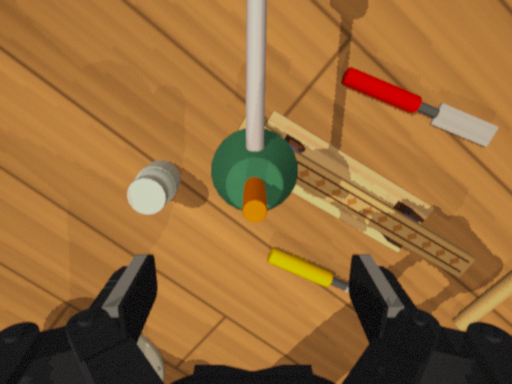

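The stem top is at (255,213) against a target of (252,212), so the head is within about 6 mm of the rosette, and nothing else has moved. Next I hover over the balance point and check how close the wrist comes to the lamp.

```bash
python3 - <<'E'
from h import *
K,R,t=cal('wrist'); print('cam-tcp',-R.T@t-manip.get_position(), 'ψ .69')
rs=np.array([.512,.065]); d=np.array([.0535,-.351]); d/=np.linalg.norm(d); b=rs+.146*d
psi=np.arctan2(d[1],d[0])
for k in (psi,psi+np.pi):
    for z in (.37,.054): print(z,k,manip.ik([*b,z],down(k)))
k=psi if manip.ik([*b,.054],down(psi)) is not None else psi+np.pi
manip.reach([*b,.3],down(k)); print(b,psi,manip.get_q(),manip.get_time())
w=snap('wrist','w3.png'); s=snap('side','s3.png')
for z in (.067,): print([proj('wrist',[*(rs+l*d+o*np.array([-d[1],d[0]])),z]).round(1) for l in(.1,.2) for o in(-.018,.018)])
cv2.imwrite('pics/c3.png',np.hstack([cv2.resize(w,(400,300)),cv2.resize(s,(400,300))])[:,:,::-1])
E
```

```text
cam-tcp [0.06561062 0.05313255 0.12004835] ψ .69
0.37 -1.419538860455854 [-3.71447201e-01  1.54679180e-02  1.52176553e+00 -4.44089210e-16
  1.60435921e+00  2.61888799e+00]
0.054 -1.419538860455854 [-3.71447201e-01  3.17677300e-01  1.83960320e+00 -4.44089210e-16
  9.84312155e-01  2.61888799e+00]
0.37 1.722053793133939 [-3.71447201e-01  1.54679180e-02  1.52176553e+00 -4.44089210e-16
  1.60435921e+00 -5.22704667e-01]
0.054 1.722053793133939 [-3.71447201e-01  3.17677300e-01  1.83960320e+00 -4.44089210e-16
  9.84312155e-01 -5.22704667e-01]
[ 0.53399948 -0.07933303] -1.419538860455854 [-3.71095221e-01  3.83119677e-02  1.63390697e+00  1.00540851e-04
  1.46941957e+00  2.61827420e+00] 12.55
[array([269. , 194.5]), array([236.5, 194.5]), array([270.6, 102. ]), array([235.1, 101.9])]
```

View pics/c3.png

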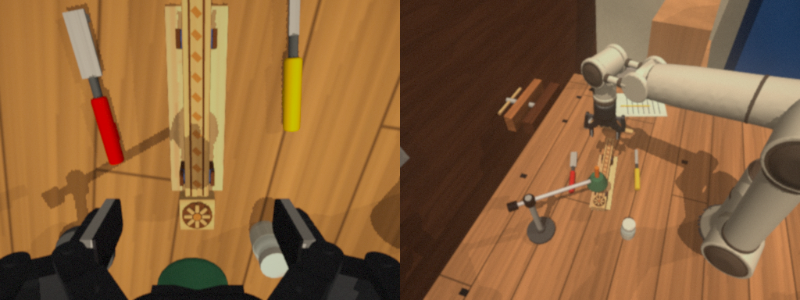

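The rail lies within a pixel or two of where I predicted it in the wrist view, at columns 184–210 of the left half. The side view shows the forearm on the far side from the lamp, leaving clearance. I'll grip and lift.

```bash
python3 - <<'E'
from h import *
p=manip.get_position(); 
print(manip.move_linear([p[0],p[1],.12],speed=.12,contact_N=10),manip.move_linear([p[0],p[1],.057],speed=.06,contact_N=8))
print(manip.get_position(),manip.get_force())
manip.close(); print('open',manip.get_opening(),manip.get_grasp_force(),manip.get_force(),manip.get_wrist_torque())
manip.move_linear([p[0],p[1],.127],speed=.04); manip.sleep(.5)
print(manip.get_opening(),manip.get_grasp_force(),manip.get_force(),manip.get_wrist_torque(),manip.get_position(),manip.get_time())
w=snap('wrist','w4.png'); s=snap('side','s4.png')
cv2.imwrite('pics/c4.png',np.hstack([cv2.resize(w,(400,300)),cv2.resize(s[120:360,140:460],(400,300),interpolation=3)])[:,:,::-1])
E
```

```text
False False
[ 0.53449824 -0.07922179  0.057491  ] [-2.85395444e-04  7.86106092e-01 -9.10433790e-01]
open 0.03566896232697507 61.16457223892212 [-0.19409415  0.37091125  3.10407892] [ 0.01801133 -0.00806837 -0.00287243]
0.03501404295736386 60.589109659194946 [-0.23730598  0.22180039 -2.84585526] [-0.00511708 -0.04162557 -0.02452274] [ 0.53407358 -0.07908072  0.12698214] 18.4167
```

View pics/c4.png

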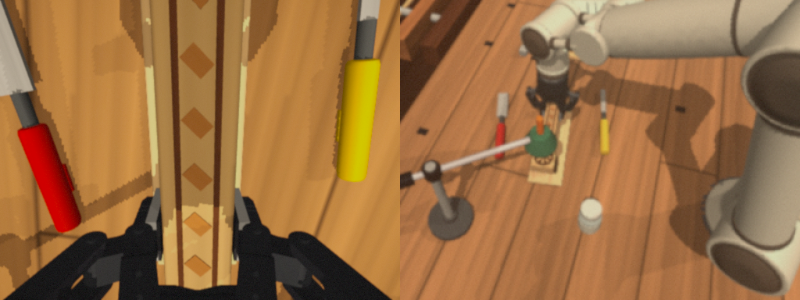

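The rail is held square between the pads with the rosette under the lamp head, and the other items haven't moved. Before handing in, I'll check the tilt against the projected rail width.

```bash
python3 - <<'E'
from h import *
w=cv2.imread('pics/w4.png'); d=np.array([np.cos(-1.4195),np.sin(-1.4195)]); n=np.array([-d[1],d[0]]); b=np.array([.534,-.079])
for tilt in(0,.07,-.07):
  print(tilt,[np.r_[proj('wrist',[*(b+l*d+.018*n),.135+tilt*l]),proj('wrist',[*(b+l*d-.018*n),.135+tilt*l])].round(0) for l in(.03,.07,.1)])
for r in (20,120,200):
  g=cv2.GaussianBlur(w,(5,5),0)[r].astype(float).sum(1); e=np.gradient(g); i=[j for j in range(180,330) if abs(e[j])>12 and abs(e[j])==max(abs(e[j-4:j+5]))]; print(r,[(j,int(e[j])) for j in i])
E
```

```text
0 [array([204., 228., 303., 228.]), array([199., 117., 309., 117.]), array([193.,  15., 314.,  15.])]
0.07 [array([203., 230., 304., 230.]), array([196., 119., 311., 119.]), array([189.,  11., 319.,  11.])]
-0.07 [array([205., 225., 302., 225.]), array([201., 115., 307., 115.]), array([197.,  18., 310.,  18.])]
20 [(181, 34), (191, -27), (216, -57), (226, 57), (277, -52), (287, 55), (312, 25), (320, -48)]
120 [(188, 42), (197, -60), (220, -59), (229, 54), (275, -56), (284, 59), (306, 58), (314, -37)]
200 [(193, 50), (202, -59), (222, -57), (231, 58), (274, -62), (282, 63), (302, 58), (303, 58), (309, -44)]
```

Measured rail widths of 121, 109 and 100 px match the level model, so I'm handing in.

```bash
python3 -c "
from h import *
print(manip.get_time(),manip.finish_job())"
```

```text
the job is handed in; nothing more can be done
18.5167 None
```

I handed the job in at 18.5 s with the lamp released about 6 mm from straight above the rosette. The gripper holds the moulding level, about 7 cm above its rests, and the camera views showed the chisel, gouge, hammer and jar in place; the call returned no verdict.

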